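# Put the tools in the tray and hold its lid at the balance point

## Task

Lay the screwdriver flat in the tray's front compartment that runs along the hinge, and the tweezers flat in the end compartment that runs crosswise, without dropping them. Then swing the tray's lid up from where it leans back to the point where it balances upright, never letting it tip over past that towards closing, and finish while still holding it there in the fingers so that I can fit its stay. Leave the bottle and the lens tube standing where they are.

Things in the scene. Friction and masses are not known exactly. Their poses are not given: they have to be found in the camera images.
- tray: Grey shallow open tool tray screwed to the bench, 142 mm (its x) by 234 mm (its y), walls 20 mm high, 4 mm thick, dividers 16 mm high. Origin: centre of the underside, on the bench. The lid's hinge runs along y on its +x side, far from the robot. Compartments: front (screwdriver), end at +y (tweezers), and a third behind the front one holding a small black adapter that stays.
- screwdriver_place (a point): Centre of the floor (its upper face, 3 mm over the bench) of the front compartment: inside 64 mm in the tray's x, 160 mm in the tray's y. Axes as the tray's.
- tweezers_place (a point): Centre of the floor (its upper face, 3 mm over the bench) of the end compartment: inside 134 mm in the tray's x, 62 mm in the tray's y. Axes as the tray's.
- screwdriver_handle (a point): Grip point of the small black screwdriver (139 mm long, about 40 g): handle centre and centre of mass, 9 mm above what it lies on. Handle 80 mm long, 19 mm wide, 18 mm high; shank 4 mm thick. x axis along the tool to its tip, which is 100 mm ahead; the handle ends 39 mm behind. It lies flat, so only the heading of x matters.
- screwdriver_mid (a point): Half-way along the screwdriver's whole length, on its axis, 30 mm ahead of the handle point; same axes.
- tweezers_mid (a point): Centre of the pale metal tweezers, which lie flat: 118 mm long, 12 mm wide at the middle and narrower to both ends, 8 mm high, about 20 g, this point 4 mm above what they lie on. x axis along their length, either way round is good in the compartment.
- tray_lid (a joint): Angle of the lid about its hinge: 0 is upright, which is its balance point; positive leans back away from the tray (it starts resting on its stop at about +0.70), -1.57 is closed over the tray. The hinge is almost free of friction, so the lid falls away from 0 either way unless it is held.
- lid_hinge (a point): Middle of the hinge axis, 27 mm over the bench, on the tray's far side; the axis runs along the tray's y. Axes as the tray's.
- lid_edge (a point): Middle of the free edge of the aluminium lid, 150 mm from the hinge axis. The lid is 228 mm wide and 5 mm thick, with a 10 mm thick grip rail 16 mm deep along the free edge; about 0.3 kg. z axis: from the hinge to the edge; x axis: across the plate, away from the tray.
- bottle: Amber bottle, 48 mm wide and 96 mm high, standing behind the tools; bystander. Origin under its centre.
- tube: Black lens tube, 31 mm wide and 29 mm high, standing between the tools and the tray's far right corner; bystander. Origin under its centre.
There are look-alikes about, which are no part of the job. What is shaped like the part that bears screwdriver_handle but orange is not meant.

How it is judged:
On the way:
1. both tools lie flat in their own compartments, let go, while the lid still leans back (x of screwdriver_mid in the frame of screwdriver_place between -0.024 and 0.024 m and y of screwdriver_mid in the frame of screwdriver_place between -0.015 and 0.015 m and z of each of screwdriver_mid, screwdriver_handle in the frame of screwdriver_place below 0.014 m and angle between the x axis of screwdriver_mid and the y axis of screwdriver_place, either way round below 0.42 rad and x of tweezers_mid in the frame of tweezers_place between -0.018 and 0.018 m and y of tweezers_mid in the frame of tweezers_place between -0.026 and 0.026 m and z of tweezers_mid in the frame of tweezers_place below 0.009 m and angle between the x axis of tweezers_mid and the x axis of tweezers_place, either way round below 0.5 rad and angle between tweezers_mid's own z axis and vertical below 0.12 rad and contact force between the fingers and screwdriver below 0.05 N and contact force between the fingers and tweezers below 0.05 N and value of joint tray_lid above 0.5 rad), for 0.2 s.
At the end, for the whole second after the job is handed in: The lid stands still within 0.07 rad of its balance point (upright), touched by the fingers with more than 0.5 N; the screwdriver lies flat inside the front compartment and the tweezers flat inside the end compartment, each along its compartment, both let go; bottle and lens tube still stand (value of joint tray_lid between -0.07 and 0.07 rad and velocity of joint tray_lid between -0.1 and 0.1 rad/s and contact force between the fingers and tray_lid above 0.5 N and x of screwdriver_mid in the frame of screwdriver_place between -0.024 and 0.024 m and y of screwdriver_mid in the frame of screwdriver_place between -0.015 and 0.015 m and z of each of screwdriver_mid, screwdriver_handle in the frame of screwdriver_place below 0.014 m and angle between the x axis of screwdriver_mid and the y axis of screwdriver_place, either way round below 0.42 rad and x of tweezers_mid in the frame of tweezers_place between -0.018 and 0.018 m and y of tweezers_mid in the frame of tweezers_place between -0.026 and 0.026 m and z of tweezers_mid in the frame of tweezers_place below 0.009 m and angle between the x axis of tweezers_mid and the x axis of tweezers_place, either way round below 0.5 rad and angle between tweezers_mid's own z axis and vertical below 0.12 rad and contact force between the fingers and screwdriver below 0.05 N and contact force between the fingers and tweezers below 0.05 N and angle between each of bottle, tube's own z axis and vertical below 0.2 rad); the arm keeps its last pose, push and grip.
It fails at once if the lid tipped over past its balance point towards closing (more than 0.3 rad) (value of joint tray_lid below -0.3 rad).
It fails at once if the screwdriver was dropped or thrown (falling freely faster than 0.75 m/s) (contact force between screwdriver and anything else below 0.01 N and linear speed of screwdriver above 0.75 m/s).
It fails at once if the tweezers were dropped or thrown (falling freely faster than 0.75 m/s) (contact force between tweezers and anything else below 0.01 N and linear speed of tweezers above 0.75 m/s).
It fails at once if the bottle was moved more than 30 mm (distance of bottle from where it was at the start of the episode above 0.03 m).
It fails at once if the lens tube was moved more than 30 mm (distance of tube from where it was at the start of the episode above 0.03 m).
It also fails if it takes over 64 s, if anything falls off the work surface, if the arm or the gripper's body presses on something with over 40 N, if the wrist force passes 120 N, or if a joint passes its speed limit or range.

## Robot

A 6-joint arm with a two-finger parallel gripper is mounted at the origin on a cart in front of the work surface, level with it; the furniture and walls round the work are solid. World frame = base frame: x ahead of the robot, y to its left, z up, the work surface at z = 0. Lengths are in m, angles in rad, forces in N, time in s.
With the tool pointing down it reaches from about 0.4 to 0.825 m from the base axis. Payload 7 kg.
Tool frame: the origin (TCP) lies midway between the tips of the shut fingers; the grasp point (between the pads) lies 19 mm behind it; z points along the fingers, y is the line along which they close (so a half turn about z gives the same grasp; the last joint's range is limited). The gripper opens to 88 mm and grips with 3 to 60 N. Pads are 19 mm wide; open, the fingers measure 130 mm over their backs; the gripper's body (78 mm by 193 mm) begins 47 mm behind the grasp point.
Start: joints at [1.431, 0.359, 0.012, 0, -1.224, -0.288], TCP at [0.28, 0.614, 0.227] pointing down, gripper open.
Joint ranges: [-3.07, 3.07], [-1.43, 2.12], [-1.02, 1.25], [-3.03, 1.67], [-3.05, -0], [-3.03, 3.03]. Speed limits (rad/s): [2.39, 2.39, 3.01, 3.14, 3.14, 3.14].

## Interface

Orientations are given as [roll, pitch, yaw] about the fixed x, y, z axes, in that order (R = Rz(yaw) Ry(pitch) Rx(roll)).
In Python, from station import get_state, grab_frame, calibration, job_done, boxes_of, regions_of, spot_point gives the robot as it stands. The module is installed in compiled form; this text tells all that it offers.
- The arm moves only by the tool arm_command, never from a script. Its argument "commands" is a list of rows, each an object of numbers: "tx", "ty", "tz": the shift along the tool's x, y, z each as a share of 25 cm, from -1 to 1; "twist": the turn about the tool's z as a share of 180 degrees, from -1 to 1. A call has exactly 8 rows; each row is the pose to reach, as a shift and turn from the pose commanded when the call began, along the tool's axes at that moment, turning the shorter way round; what a row does not reach only later rows make up. A row lasts 1/12 s, in which the tool goes at most 41.7 mm and 7.16 degrees, less where a joint would pass 70% of its speed; a pose out of reach is approached as far as the arm can. A call with a number of a shift or a turn outside -1 to 1 is refused whole. A call with a gripper value outside its range is refused whole. "claw" is the opening, from 0 (shut) to 1 (fully open), set as the call begins (left out, the last holds). The fingers move at their own pace and stop on an object; "grip_force" is the grip in N (left out, the last holds). Time passes only in rows, so rows that repeat a pose let the fingers close, or fill a call up. It gives the time, the measured TCP pose, the force, the opening and the grip force at its end, in the units of the state.
- get_state(): the state, without advancing time (a new reading comes with each control period).
- grab_frame(name): name is "side" or "top"; returns the picture (400x640x3 uint8, red, green, blue); there is no depth.
- calibration(name): a dict with "camera_matrix" (3x3 intrinsics, pixels), "extrinsics" (4x4, takes a point from camera to world coordinates). Camera axes: x right, y down, z forward; pixel columns grow to the right and rows downward; lengths in m; the calibration is good to about 2 mm. A picture is of the moment at which its call begins. calibration takes no time and is no camera call.
- job_done(): hands the job in; it is judged then, once.
Trained networks look in the newest picture that a camera, given by its name, has taken for a name from the list of things; names that differ only in an ending like _2 or _b are one class to them, and where a whole thing is asked for, a point or a joint stands for the part that bears it (a point fixed in the world has none). Each returns a list of dicts, best first, with "score" (0 to 1); they miss things now and then, are a little off and sometimes report something else, mostly with a low value. They report only what shows in the picture. A call takes as long as a camera call. They do not tell look-alikes from the thing itself.
- boxes_of(query, camera): "rect" ([left, top, right, bottom] in pixels, round what is visible of it).
- regions_of(query, camera): "region" (400x640 bool, what is visible of it) and "rect" ([left, top, right, bottom] in pixels, round what is visible of it).
- spot_point(query, camera): "uv" ([column, row] in pixels: a listed point, or the origin of a listed thing).
The state is a dict: "t": time; "q": joint angles; "qd": joint speeds; "joint_efforts": joint torques, N m; "eef_pos": TCP position; "ee_rot": TCP orientation; "force": force on the tool from outside, world axes, zero at the start; "moment": the same for the moment, N m; "width": finger opening in m; "gripper_force": force on a finger pad.
Only numpy, scipy, OpenCV 4.12 (cv2) and the standard library are available. Lean on these libraries where they do the work, as an engineer would, in place of code of your own. Each camera call takes 0.05 s, during which the arm holds its last target. There are 200 camera calls.

## Working session

There is one attempt and no reset: what is moved stays moved. The work goes in short steps, Python scripts to look and compute and a tool call to move; the robot and the scene stay as the last step left them, time stands still between calls to the robot, and variables do not carry over. Pictures are saved under pics/ and viewed, at most 13 in all, crops included, and the job is handed in when it is done.

Besides the shell and the picture viewer there is one more tool, called as name(argument=value, ...) on one line, values as JSON. arm_command: Moves the arm, as the interface text tells. Shift numbers are shares of 25 cm and turn numbers shares of 180 degrees, none past 1 either way. Its arguments: {"type":"object","properties":{"commands":{"type":"array"},"claw":{"type":"number"},"grip_force":{"type":"number"}},"required":["commands"]}

```bash
mkdir -p pics; cat > h.py <<'E'
import numpy as np, cv2
from station import *
def ray(cam,uv):
    c=calibration(cam);K=np.array(c["camera_matrix"]);T=np.array(c["extrinsics"])
    d=T[:3,:3]@np.linalg.solve(K,[uv[0],uv[1],1]);return T[:3,3],d
def onz(cam,uv,z):
    o,d=ray(cam,uv);return o+d*(z-o[2])/d[2]
def proj(cam,p):
    c=calibration(cam);K=np.array(c["camera_matrix"]);T=np.linalg.inv(np.array(c["extrinsics"]))
    q=K@(T[:3,:3]@np.array(p)+T[:3,3]);return q[:2]/q[2]
def shot(cam,name):
    f=grab_frame(cam);cv2.imwrite(f"pics/{name}.png",f[:,:,::-1]);return f
E
python3 - <<'E'
from h import *
np.set_printoptions(precision=3,suppress=True)
a=shot("top","t0");b=shot("side","s0")
Z=dict(tray=0,screwdriver_place=.003,tweezers_place=.003,screwdriver_handle=.009,screwdriver_mid=.009,tweezers_mid=.004,lid_hinge=.027,lid_edge=.14,bottle=0,tube=0)
for c in("top","side"):
    print(c,np.array(calibration(c)["extrinsics"])[:3,3])
    for n,z in Z.items():
        for r in spot_point(n,c)[:3]: print(n,round(r["score"],2),np.round(r["uv"],1),onz(c,r["uv"],z))
for n in("screwdriver_handle","tweezers_mid"):
    for r in regions_of(n,"top")[:3]:
        v,u=np.nonzero(r["region"]);P=np.array([onz("top",(x,y),Z[n])[:2] for x,y in zip(u,v)])
        w,V=np.linalg.eigh(np.cov(P.T));print(n,round(r["score"],2),P.mean(0),V[:,1],len(u))
s=get_state();print(s["t"],s["eef_pos"],s["ee_rot"],s["width"])
E
```

```text
top [ 0.476 -0.05   1.079]
tray 0.96 [266.4 218.8] [0.495 0.082 0.   ]
screwdriver_place 0.67 [274.9 233.5] [0.457 0.059 0.003]
tweezers_place 0.58 [232.6 217.2] [0.5   0.169 0.003]
screwdriver_handle 0.61 [369.3 226.8] [ 0.471 -0.186  0.009]
screwdriver_handle 0.5 [411.8 289. ] [ 0.31  -0.292  0.009]
screwdriver_mid 0.64 [367.1 217.8] [ 0.494 -0.181  0.009]
screwdriver_mid 0.54 [403.5 278.9] [ 0.336 -0.271  0.009]
tweezers_mid 0.64 [425.2 214.4] [ 0.501 -0.333  0.004]
tweezers_mid 0.3 [384.7 133.2] [ 0.717 -0.232  0.004]
lid_hinge 0.89 [268.1 192.2] [0.562 0.074 0.027]
bottle 0.77 [387.9 130.9] [ 0.724 -0.241  0.   ]
bottle 0.25 [275.3 234.7] [0.453 0.059 0.   ]
tube 0.42 [349.6 164.7] [ 0.635 -0.138  0.   ]
side [ 0.059 -0.868  0.815]
tray 0.83 [282.5 211.5] [ 0.498  0.089 -0.   ]
screwdriver_place 0.59 [271.5 221.5] [0.451 0.06  0.003]
screwdriver_place 0.36 [325.7 283.4] [ 0.466 -0.205  0.003]
tweezers_place 0.58 [269.4 196.4] [0.494 0.167 0.003]
screwdriver_handle 0.63 [283.6 335.6] [ 0.315 -0.295  0.009]
screwdriver_handle 0.59 [324.2 277.7] [ 0.469 -0.192  0.009]
screwdriver_mid 0.79 [291.5 324. ] [ 0.343 -0.276  0.009]
screwdriver_mid 0.77 [332.6 270.8] [ 0.498 -0.182  0.009]
tweezers_mid 0.55 [370.6 316. ] [ 0.503 -0.334  0.004]
lid_hinge 0.82 [306.6 197.3] [0.571 0.084 0.027]
lid_edge 0.8 [340.  156.6] [0.666 0.071 0.14 ]
bottle 0.65 [418.5 258. ] [ 0.713 -0.237  0.   ]
bottle 0.54 [280.9 210.9] [0.495 0.094 0.   ]
tube 0.44 [368.  243.4] [ 0.633 -0.133  0.   ]
screwdriver_handle 0.61 [ 0.467 -0.194] [-0.89  -0.456] 240
1.2 [0.28  0.614 0.227] [ 3.142 -0.    -0.428] 0.08756674961081198
```

View pics/t0.png

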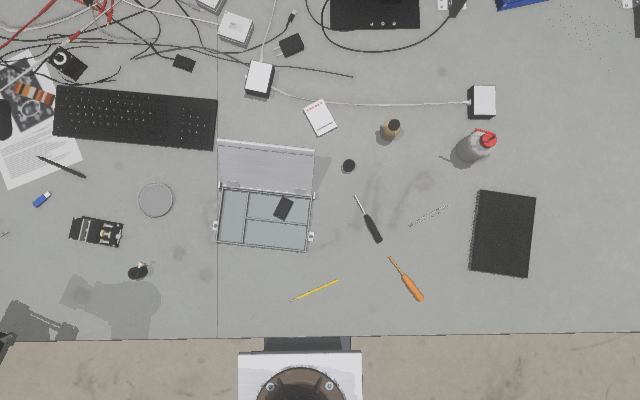

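View pics/s0.png

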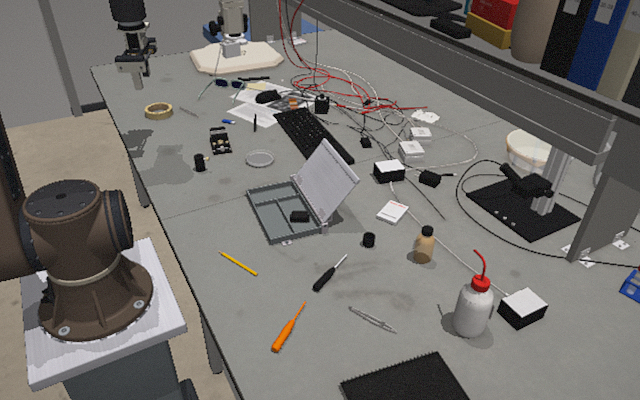

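Top view: the black screwdriver is at about (370,225) with its tip at (355,196), and the orange look-alike is at (408,285). The tweezers run (408,227)–(449,206). The tray is at (265,218) with the front compartment on the robot's side and the end compartment on the left; the lid leans back. I'll take one close crop for the angles.

```bash
python3 - <<'E'
from h import *
f=cv2.imread("pics/t0.png")
c=cv2.resize(f[130:262,205:465],None,fx=3,fy=3,interpolation=cv2.INTER_CUBIC);cv2.imwrite("pics/c0.png",c)
E
```

```text
(no output)
```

View pics/c0.png

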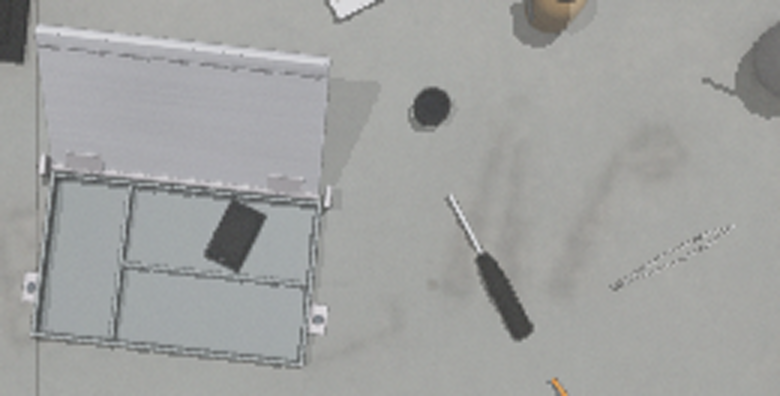

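```bash
python3 - <<'E'
from h import *
np.set_printoptions(precision=4,suppress=True)
g=lambda x,y,z:onz("top",(x/3+205,y/3+130),z)
a,b=g(32,336,.02),g(303,367,.02);d=a-b;print("front edge",a,b,np.linalg.norm(d),"yaw y-axis-pi/2",np.arctan2(d[1],d[0])-np.pi/2)
c,e=g(37,28,.142),g(329,60,.142);d=c-e;print("lid edge",c,e,np.linalg.norm(d),np.arctan2(d[1],d[0])-np.pi/2)
yaw=np.mean([np.arctan2(*(p-q)[1::-1])-np.pi/2 for p,q in((a,b),(c,e))]);R=np.array([[np.cos(yaw),-np.sin(yaw)],[np.sin(yaw),np.cos(yaw)]])
m=(a+b)[:2]/2+R@[.071,0];print("yaw",yaw,"tray from edge",m)
for n,p in dict(sd=(-.035,-.033),tw=(0,.082),hinge=(.071,0),dm=(.03,.0)).items():print(n,m+R@p)
t,h=g(448,195,.004),g(526,338,.012);d=t-h;print("sd tip,end",t,h,np.linalg.norm(d),np.arctan2(d[1],d[0]),"handle",h+d/np.linalg.norm(d)*.039)
t,h=g(611,289,.004),g(735,226,.004);d=h-t;print("tw",t,h,np.linalg.norm(d),np.arctan2(d[1],d[0]),(t+h)/2)
E
```

```text
front edge [0.4371 0.2086 0.02  ] [ 0.408  -0.0215  0.02  ] 0.2319375904202303 yaw y-axis-pi/2 -0.12599354506746252
lid edge [0.6759 0.1757 0.142 ] [ 0.6488 -0.047   0.142 ] 0.22437141077298986 -0.12083889989859742
yaw -0.12341622248302997 tray from edge [0.493  0.0848]
sd [0.4542 0.0564]
tw [0.5031 0.1662]
hinge [0.5635 0.0761]
dm [0.5228 0.0811]
sd tip,end [ 0.5544 -0.1489  0.004 ] [ 0.4298 -0.2131  0.012 ] 0.14040017164557164 0.4760613420139314 handle [ 0.4644 -0.1953  0.0098]
tw [ 0.4709 -0.2891  0.004 ] [ 0.5244 -0.3988  0.004 ] 0.12204997525801907 -1.1171168815206836 [ 0.4977 -0.344   0.004 ]
```

```bash
cat > plan.py <<'E'
import sys,numpy as np
from station import get_state
# args: x,y,z,yaw ...  each a call
s=get_state();p=np.array(s["eef_pos"]);w=s["ee_rot"][2]
print("t",round(s["t"],2),p.round(4),round(w,3),"rot",np.round(s["ee_rot"],3),"width",round(s["width"],4),"F",np.round(s["force"],1))
for a in sys.argv[1:]:
    v=[float(k) for k in a.split(",")]
    d=np.array(v[:3])-p;c,n=np.cos(w),np.sin(w)
    tw=-((v[3]-w+np.pi)%(2*np.pi)-np.pi)
    print("tx %.3f ty %.3f tz %.3f twist %.3f"%((d[0]*c+d[1]*n)/.25,(d[0]*n-d[1]*c)/.25,-d[2]/.25,tw/np.pi))
    p=np.array(v[:3]);w=v[3]
E
python3 plan.py .37,.39,.227,-1.2 .46,.1,.227,-2.0 .466,-.194,.14,-2.666
```

```text
t 1.2 [0.28   0.6142 0.2265] -0.428 rot [ 3.142 -0.    -0.428] width 0.0876 F [-1.  -1.  -0.8]
tx 0.699 ty 0.667 tz -0.002 twist 0.246
tx 1.212 ty 0.085 tz -0.000 twist 0.255
tx 1.059 ty -0.511 tz 0.348 twist 0.212
```

```bash
python3 plan.py .38,.4,.227,-1.2 .46,.17,.227,-2.0 .47,-.05,.2,-2.666 .466,-.194,.12,-2.666
```

```text
t 1.2 [0.28   0.6142 0.2265] -0.428 rot [ 3.142 -0.    -0.428] width 0.0876 F [-1.  -1.  -0.8]
tx 0.719 ty 0.614 tz -0.002 twist 0.246
tx 0.973 ty 0.035 tz -0.000 twist 0.255
tx 0.784 ty -0.403 tz 0.108 twist 0.212
tx 0.278 ty -0.505 tz 0.320 twist -0.000
```

arm_command(commands=[{"tx":0.72,"ty":0.61,"tz":0,"twist":0.246},{"tx":0.72,"ty":0.61,"tz":0,"twist":0.246},{"tx":0.72,"ty":0.61,"tz":0,"twist":0.246},{"tx":0.72,"ty":0.61,"tz":0,"twist":0.246},{"tx":0.72,"ty":0.61,"tz":0,"twist":0.246},{"tx":0.72,"ty":0.61,"tz":0,"twist":0.246},{"tx":0.72,"ty":0.61,"tz":0,"twist":0.246},{"tx":0.72,"ty":0.61,"tz":0,"twist":0.246}], claw=1)

```text
t: 1.87
eef_pos: [0.3813, 0.3995, 0.2273]
ee_rot: [-3.141, 0.001, -1.204]
force: [-0.0, 0.1, 0.8]
width: 0.0877
gripper_force: 0.0
```

arm_command(commands=[{"tx":0.97,"ty":0.035,"tz":0,"twist":0.255},{"tx":0.97,"ty":0.035,"tz":0,"twist":0.255},{"tx":0.97,"ty":0.035,"tz":0,"twist":0.255},{"tx":0.97,"ty":0.035,"tz":0,"twist":0.255},{"tx":0.97,"ty":0.035,"tz":0,"twist":0.255},{"tx":0.97,"ty":0.035,"tz":0,"twist":0.255},{"tx":0.97,"ty":0.035,"tz":0,"twist":0.255},{"tx":0.97,"ty":0.035,"tz":0,"twist":0.255}])

```text
t: 2.53
eef_pos: [0.4607, 0.1708, 0.2267]
ee_rot: [-3.141, 0.0, -2.005]
force: [-0.4, 0.4, 0.5]
width: 0.0876
gripper_force: 0.0
```

arm_command(commands=[{"tx":0.78,"ty":-0.4,"tz":0.11,"twist":0.212},{"tx":0.78,"ty":-0.4,"tz":0.11,"twist":0.212},{"tx":0.78,"ty":-0.4,"tz":0.11,"twist":0.212},{"tx":0.78,"ty":-0.4,"tz":0.11,"twist":0.212},{"tx":0.78,"ty":-0.4,"tz":0.11,"twist":0.212},{"tx":0.78,"ty":-0.4,"tz":0.11,"twist":0.212},{"tx":0.78,"ty":-0.4,"tz":0.11,"twist":0.212},{"tx":0.78,"ty":-0.4,"tz":0.11,"twist":0.212}])

```text
t: 3.2
eef_pos: [0.47, -0.047, 0.1989]
ee_rot: [3.142, -0.0, -2.665]
force: [0.3, 0.1, 0.5]
width: 0.0878
gripper_force: 0.0
```

```bash
python3 plan.py .466,-.194,.06,-2.666 .466,-.194,.007,-2.666
```

```text
t 3.2 [ 0.47   -0.047   0.1989] -2.665 rot [ 3.142 -0.    -2.665] width 0.0878 F [0.3 0.1 0.5]
tx 0.284 ty -0.515 tz 0.556 twist 0.000
tx -0.000 ty 0.000 tz 0.212 twist -0.000
```

arm_command(commands=[{"tx":0.284,"ty":-0.515,"tz":0.3},{"tx":0.284,"ty":-0.515,"tz":0.4},{"tx":0.284,"ty":-0.515,"tz":0.556},{"tx":0.284,"ty":-0.515,"tz":0.556},{"tx":0.284,"ty":-0.515,"tz":0.556},{"tx":0.284,"ty":-0.515,"tz":0.556},{"tx":0.284,"ty":-0.515,"tz":0.556},{"tx":0.284,"ty":-0.515,"tz":0.556}])

```text
invalid input
```

arm_command(commands=[{"tz":0.06},{"tz":0.12},{"tz":0.17},{"tz":0.2},{"tz":0.212},{"tz":0.212},{"tz":0.212},{"tz":0.212}])

```text
invalid input
```

arm_command(commands=[{"tz":0},{"tz":0},{"tz":0},{"tz":0},{"tz":0},{"tz":0},{"tz":0},{"tz":0}], claw=0, grip_force=20)

```text
invalid input
```

```bash
python3 plan.py .466,-.194,.08,-2.666; python3 - <<'E'
from h import *
f=shot("top","t1");g=shot("side","s1")
c=cv2.resize(g[230:350,240:440],None,fx=2,fy=2);d=cv2.resize(f[180:260,320:460],None,fx=3,fy=3)
o=np.zeros((490,420,3),np.uint8);o[:240,:400]=c;o[250:]=d
cv2.imwrite("pics/c1.png",o[:,:,::-1])
E
```

```text
t 3.2 [ 0.47   -0.047   0.1989] -2.665 rot [ 3.142 -0.    -2.665] width 0.0878 F [0.3 0.1 0.5]
tx 0.284 ty -0.515 tz 0.476 twist 0.000
```

View pics/c1.png

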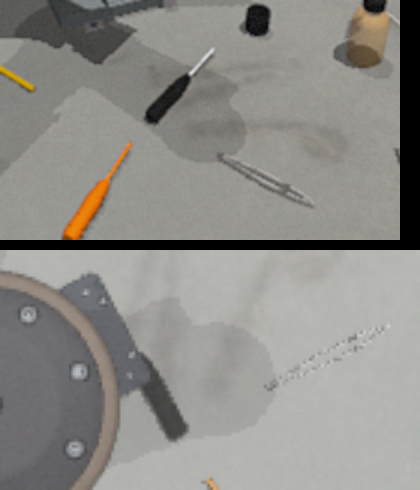

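All keys are needed in every row, so nothing moved. The picture still shows the screwdriver untouched on the bench, with the gripper beside it in the top view. I'll resend the moves in full.

arm_command(commands=[{"tx":0.284,"ty":-0.515,"tz":0.3,"twist":0},{"tx":0.284,"ty":-0.515,"tz":0.4,"twist":0},{"tx":0.284,"ty":-0.515,"tz":0.556,"twist":0},{"tx":0.284,"ty":-0.515,"tz":0.556,"twist":0},{"tx":0.284,"ty":-0.515,"tz":0.556,"twist":0},{"tx":0.284,"ty":-0.515,"tz":0.556,"twist":0},{"tx":0.284,"ty":-0.515,"tz":0.556,"twist":0},{"tx":0.284,"ty":-0.515,"tz":0.556,"twist":0}])

```text
t: 3.97
eef_pos: [0.4662, -0.1934, 0.0605]
ee_rot: [-3.141, 0.0, -2.665]
force: [0.5, -0.3, 1.1]
width: 0.0876
gripper_force: 0.0
```

arm_command(commands=[{"tx":0,"ty":0,"tz":0.06,"twist":0},{"tx":0,"ty":0,"tz":0.12,"twist":0},{"tx":0,"ty":0,"tz":0.17,"twist":0},{"tx":0,"ty":0,"tz":0.2,"twist":0},{"tx":0,"ty":0,"tz":0.212,"twist":0},{"tx":0,"ty":0,"tz":0.212,"twist":0},{"tx":0,"ty":0,"tz":0.212,"twist":0},{"tx":0,"ty":0,"tz":0.212,"twist":0}])

```text
t: 4.63
eef_pos: [0.4659, -0.1942, 0.008]
ee_rot: [-3.141, 0.001, -2.667]
force: [0.7, -0.6, 0.6]
width: 0.0874
gripper_force: 0.0
```

arm_command(commands=[{"tx":0,"ty":0,"tz":0,"twist":0},{"tx":0,"ty":0,"tz":0,"twist":0},{"tx":0,"ty":0,"tz":0,"twist":0},{"tx":0,"ty":0,"tz":0,"twist":0},{"tx":0,"ty":0,"tz":0,"twist":0},{"tx":0,"ty":0,"tz":0,"twist":0},{"tx":0,"ty":0,"tz":0,"twist":0},{"tx":0,"ty":0,"tz":0,"twist":0}], claw=0, grip_force=20)

```text
t: 5.3
eef_pos: [0.4651, -0.1945, 0.007]
ee_rot: [3.142, -0.0, -2.668]
force: [0.3, 0.2, 0.1]
width: 0.0398
gripper_force: 0.0
```

```bash
python3 plan.py .466,-.194,.1,-2.666; python3 - <<'E'
from h import *
f=shot("top","t2");g=shot("side","s2")
for r in spot_point("screwdriver_handle","side")[:2]:print(r["score"],r["uv"],onz("side",r["uv"],.009))
for r in spot_point("screwdriver_mid","side")[:2]:print(r["score"],r["uv"],onz("side",r["uv"],.009))
c=cv2.resize(g[210:350,240:440],None,fx=3,fy=3)
cv2.imwrite("pics/c2.png",c[:,:,::-1])
E
```

```text
t 5.3 [ 0.4651 -0.1945  0.007 ] -2.668 rot [ 3.142 -0.    -2.668] width 0.0398 F [0.3 0.2 0.1]
tx -0.004 ty -0.000 tz -0.372 twist -0.001
0.57 [326.7, 281.8] [ 0.46794048 -0.20643025  0.009     ]
0.54 [284.0, 339.1] [ 0.31204116 -0.3028884   0.009     ]
0.56 [295.1, 323.4] [ 0.3498569  -0.27821038  0.009     ]
0.45 [333.3, 269.2] [ 0.50218181 -0.17850769  0.009     ]
```

View pics/c2.png

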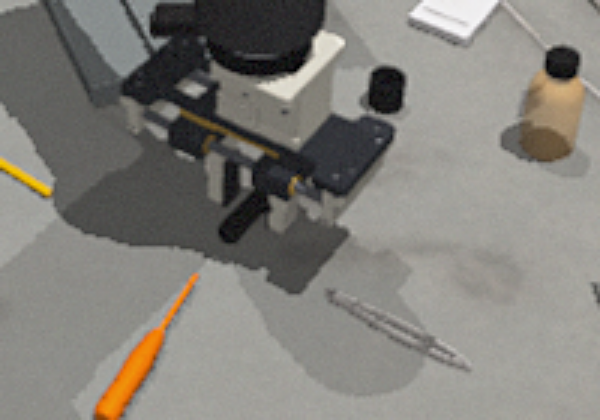

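arm_command(commands=[{"tx":0,"ty":0,"tz":0,"twist":0},{"tx":0,"ty":0,"tz":0,"twist":0},{"tx":0,"ty":0,"tz":0,"twist":0},{"tx":0,"ty":0,"tz":0,"twist":0},{"tx":0,"ty":0,"tz":0,"twist":0},{"tx":0,"ty":0,"tz":0,"twist":0},{"tx":0,"ty":0,"tz":0,"twist":0},{"tx":0,"ty":0,"tz":0,"twist":0}])

```text
t: 6.17
eef_pos: [0.4651, -0.1944, 0.007]
ee_rot: [3.142, -0.0, -2.668]
force: [0.4, 0.3, 0.4]
width: 0.0178
gripper_force: 20.0
```

arm_command(commands=[{"tx":0,"ty":0,"tz":-0.03,"twist":0},{"tx":0,"ty":0,"tz":-0.08,"twist":0},{"tx":0,"ty":0,"tz":-0.15,"twist":0},{"tx":0,"ty":0,"tz":-0.22,"twist":0},{"tx":0,"ty":0,"tz":-0.29,"twist":0},{"tx":0,"ty":0,"tz":-0.35,"twist":0},{"tx":0,"ty":0,"tz":-0.372,"twist":0},{"tx":0,"ty":0,"tz":-0.372,"twist":0}])

```text
t: 6.83
eef_pos: [0.4661, -0.1945, 0.1018]
ee_rot: [-3.14, 0.003, -2.668]
force: [-0.1, 0.4, -0.8]
width: 0.0178
gripper_force: 20.0
```

```bash
python3 plan.py .457,.027,.07,-1.694 .457,.027,.017,-1.694; python3 - <<'E'
from h import *
shot("side","s3")
for q in("screwdriver_handle","screwdriver_mid"):
  for r in spot_point(q,"side")[:2]:print(q,r["score"],r["uv"],onz("side",r["uv"],.102))
print(proj("side",(.465,-.1945,.102)))
for c in("side","top"):
  for r in spot_point("tweezers_mid",c)[:2]:print("tw",r["score"],r["uv"],onz(c,r["uv"],.004))
E
```

```text
t 6.83 [ 0.4661 -0.1945  0.1018] -2.668 rot [-3.140e+00  3.000e-03 -2.668e+00] width 0.0178 F [-0.1  0.4 -0.8]
tx -0.372 ty 0.805 tz 0.127 twist -0.310
tx -0.000 ty 0.000 tz 0.212 twist -0.000
screwdriver_handle 0.88 [281.1, 336.8] [ 0.28043068 -0.36109915  0.102     ]
screwdriver_handle 0.66 [327.3, 251.3] [ 0.46763622 -0.20438481  0.102     ]
screwdriver_mid 0.57 [335.8, 238.9] [ 0.50526648 -0.17780571  0.102     ]
screwdriver_mid 0.55 [292.4, 322.0] [ 0.31334232 -0.34098077  0.102     ]
[324.00942946 248.99106675]
tw 0.51 [368.7, 316.9] [ 0.4982568  -0.33413203  0.004     ]
tw 0.15 [271.2, 196.7] [0.49751558 0.16221828 0.004     ]
```

arm_command(commands=[{"tx":-0.05,"ty":0.1,"tz":0,"twist":-0.04},{"tx":-0.11,"ty":0.24,"tz":0,"twist":-0.08},{"tx":-0.17,"ty":0.38,"tz":0,"twist":-0.12},{"tx":-0.23,"ty":0.52,"tz":0,"twist":-0.16},{"tx":-0.3,"ty":0.65,"tz":0.05,"twist":-0.2},{"tx":-0.35,"ty":0.75,"tz":0.1,"twist":-0.24},{"tx":-0.372,"ty":0.805,"tz":0.127,"twist":-0.28},{"tx":-0.372,"ty":0.805,"tz":0.127,"twist":-0.31}])

```text
t: 7.75
eef_pos: [0.4549, 0.0292, 0.0664]
ee_rot: [3.139, -0.001, -1.685]
force: [-0.8, -0.3, 0.0]
width: 0.0179
gripper_force: 20.0
```

```bash
python3 plan.py .457,.027,.017,-1.694; python3 - <<'E'
from h import *
f=shot("top","t4");g=shot("side","s4")
for q in("screwdriver_handle","screwdriver_mid"):
  for r in spot_point(q,"side")[:2]:print(q,r["score"],r["uv"],onz("side",r["uv"],.072))
o=np.zeros((420,800,3),np.uint8)
o[:,:390]=cv2.resize(f[130:270,200:330],None,fx=3,fy=3);o[:,395:785]=cv2.resize(g[150:290,230:360],None,fx=3,fy=3)
cv2.imwrite("pics/c4.png",o[:,:,::-1])
E
```

```text
t 7.75 [0.4549 0.0292 0.0664] -1.685 rot [ 3.139e+00 -1.000e-03 -1.685e+00] width 0.0179 F [-0.8 -0.3  0. ]
tx 0.008 ty -0.009 tz 0.198 twist 0.003
screwdriver_handle 0.58 [284.6, 334.9] [ 0.29743006 -0.33899149  0.072     ]
screwdriver_handle 0.47 [280.1, 209.6] [0.45732652 0.01467732 0.072     ]
screwdriver_mid 0.89 [292.4, 322.6] [ 0.3233971  -0.32010419  0.072     ]
screwdriver_mid 0.69 [418.0, 260.2] [ 0.64950595 -0.29785616  0.072     ]
```

View pics/c4.png

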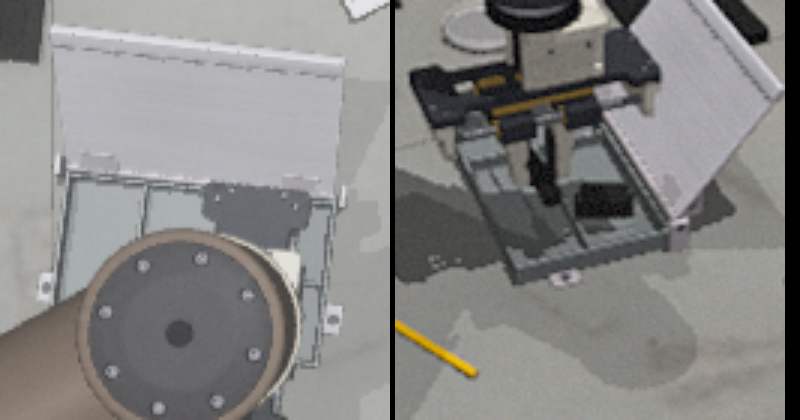

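```bash
python3 - <<'E'
from h import *
print(onz("side",(281.7,216.5),.066), proj("side",(.450,-.010,.067)))
E
```

```text
[ 0.45181388 -0.00571061  0.066     ] [281.78060559 217.33893094]
```

arm_command(commands=[{"tx":0.008,"ty":-0.009,"tz":0.03,"twist":0.003},{"tx":0.008,"ty":-0.009,"tz":0.07,"twist":0.003},{"tx":0.008,"ty":-0.009,"tz":0.11,"twist":0.003},{"tx":0.008,"ty":-0.009,"tz":0.15,"twist":0.003},{"tx":0.008,"ty":-0.009,"tz":0.18,"twist":0.003},{"tx":0.008,"ty":-0.009,"tz":0.198,"twist":0.003},{"tx":0.008,"ty":-0.009,"tz":0.198,"twist":0.003},{"tx":0.008,"ty":-0.009,"tz":0.198,"twist":0.003}])

```text
t: 8.62
eef_pos: [0.4581, 0.0245, 0.0187]
ee_rot: [3.141, -0.0, -1.704]
force: [-1.3, -0.6, -0.4]
width: 0.0174
gripper_force: 20.0
```

arm_command(commands=[{"tx":0,"ty":0,"tz":0,"twist":0},{"tx":0,"ty":0,"tz":0,"twist":0},{"tx":0,"ty":0,"tz":0,"twist":0},{"tx":0,"ty":0,"tz":0,"twist":0},{"tx":0,"ty":0,"tz":-0.05,"twist":0},{"tx":0,"ty":0,"tz":-0.15,"twist":0},{"tx":0,"ty":0,"tz":-0.28,"twist":0},{"tx":0,"ty":0,"tz":-0.4,"twist":0}], claw=0.32)

```text
t: 9.28
eef_pos: [0.4576, 0.0246, 0.1201]
ee_rot: [3.141, -0.001, -1.703]
force: [1.2, 2.0, 0.5]
width: 0.0279
gripper_force: 0.0
```

```bash
python3 plan.py .49,-.17,.13,-1.117 .5,-.336,.08,-1.117; python3 - <<'E'
from h import *
f=shot("side","s5")
for q in("screwdriver_handle","screwdriver_mid"):
  for r in spot_point(q,"side")[:2]:print(q,r["score"],r["uv"],onz("side",r["uv"],.012))
for r in regions_of("tweezers_mid","side")[:2]:
    v,u=np.nonzero(r["region"]);P=np.array([onz("side",(x,y),.005)[:2] for x,y in zip(u,v)])
    w,V=np.linalg.eigh(np.cov(P.T));t=(P-P.mean(0))@V[:,1];print("tw",r["score"],r["rect"],P.mean(0),V[:,1],P.mean(0)+V[:,1]*(t.max()+t.min())/2,np.ptp(t))
E
```

```text
t 9.28 [0.4576 0.0246 0.1201] -1.703 rot [ 3.141e+00 -1.000e-03 -1.703e+00] width 0.0279 F [1.2 2.  0.5]
tx 0.755 ty -0.231 tz -0.039 twist -0.187
tx 0.614 ty 0.255 tz 0.200 twist -0.000
screwdriver_handle 0.87 [286.9, 337.2] [ 0.31829896 -0.30360432  0.012     ]
screwdriver_handle 0.45 [278.7, 229.2] [0.45017795 0.01219456 0.012     ]
screwdriver_mid 0.56 [291.3, 323.5] [ 0.34168849 -0.27686617  0.012     ]
screwdriver_mid 0.45 [278.2, 217.1] [0.4707364  0.05852454 0.012     ]
tw 0.73 [351.9, 306.6, 397.8, 331.2] [ 0.50301932 -0.34720441] [-0.43721681  0.89935614] [ 0.50129139 -0.34365006] 0.11313204341725705
```

arm_command(commands=[{"tx":0.75,"ty":-0.23,"tz":-0.04,"twist":-0.187},{"tx":0.75,"ty":-0.23,"tz":-0.04,"twist":-0.187},{"tx":0.75,"ty":-0.23,"tz":-0.04,"twist":-0.187},{"tx":0.75,"ty":-0.23,"tz":-0.04,"twist":-0.187},{"tx":0.75,"ty":-0.23,"tz":-0.04,"twist":-0.187},{"tx":0.75,"ty":-0.23,"tz":-0.04,"twist":-0.187},{"tx":0.75,"ty":-0.23,"tz":-0.04,"twist":-0.187},{"tx":0.75,"ty":-0.23,"tz":-0.04,"twist":-0.187}], claw=0.5)

```text
t: 10.15
eef_pos: [0.4892, -0.1697, 0.1272]
ee_rot: [3.139, 0.001, -1.119]
force: [-0.2, 0.2, -0.2]
width: 0.044
gripper_force: 0.0
```

```bash
python3 plan.py .4995,-.341,.06,-1.117 .4995,-.341,.0025,-1.117; python3 - <<'E'
from h import *
f=shot("top","t6")
o=np.zeros((400,800,3),np.uint8)
o[:,:400]=cv2.resize(f[165:265,205:305],None,fx=4,fy=4);o[:,400:]=cv2.resize(f[165:265,375:475],None,fx=4,fy=4)
cv2.imwrite("pics/c6.png",o[:,:,::-1])
E
```

```text
t 10.15 [ 0.4892 -0.1697  0.1272] -1.119 rot [ 3.139e+00  1.000e-03 -1.119e+00] width 0.044 F [-0.2  0.2 -0.2]
tx 0.635 ty 0.262 tz 0.269 twist -0.001
tx 0.000 ty -0.000 tz 0.230 twist -0.000
```

View pics/c6.png

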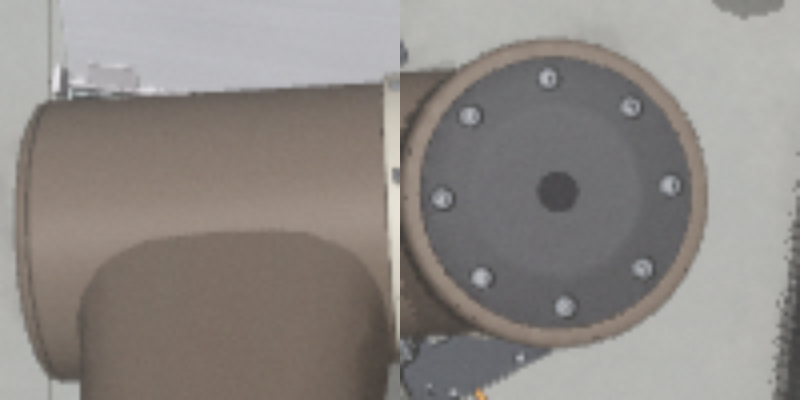

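The arm covers the tray at (200,220) and the tweezers at (550,190) in this view, so I'll go on with the tweezers estimate I have.

arm_command(commands=[{"tx":0.635,"ty":0.262,"tz":0.1,"twist":0},{"tx":0.635,"ty":0.262,"tz":0.2,"twist":0},{"tx":0.635,"ty":0.262,"tz":0.269,"twist":0},{"tx":0.635,"ty":0.262,"tz":0.269,"twist":0},{"tx":0.635,"ty":0.262,"tz":0.269,"twist":0},{"tx":0.635,"ty":0.262,"tz":0.269,"twist":0},{"tx":0.635,"ty":0.262,"tz":0.269,"twist":0},{"tx":0.635,"ty":0.262,"tz":0.269,"twist":0}])

```text
t: 10.87
eef_pos: [0.5011, -0.3389, 0.0613]
ee_rot: [3.141, 0.001, -1.115]
force: [-0.9, 0.0, 0.7]
width: 0.0441
gripper_force: 0.0
```

arm_command(commands=[{"tx":0,"ty":0,"tz":0.06,"twist":0},{"tx":0,"ty":0,"tz":0.12,"twist":0},{"tx":0,"ty":0,"tz":0.17,"twist":0},{"tx":0,"ty":0,"tz":0.21,"twist":0},{"tx":0,"ty":0,"tz":0.23,"twist":0},{"tx":0,"ty":0,"tz":0.23,"twist":0},{"tx":0,"ty":0,"tz":0.23,"twist":0},{"tx":0,"ty":0,"tz":0.23,"twist":0}])

```text
t: 11.53
eef_pos: [0.5018, -0.34, 0.0049]
ee_rot: [-3.141, -0.001, -1.115]
force: [0.2, 0.3, 0.1]
width: 0.0441
gripper_force: 0.0
```

```bash
python3 plan.py .4995,-.341,.0025,-1.117; python3 - <<'E'
from h import *
g=shot("side","s7")
o=np.zeros((400,800,3),np.uint8)
o[:,:400]=cv2.resize(g[250:350,320:420],None,fx=4,fy=4);o[:,400:]=cv2.resize(g[160:260,235:335],None,fx=4,fy=4)
cv2.imwrite("pics/c7.png",o[:,:,::-1])
E
```

```text
t 11.53 [ 0.5018 -0.34    0.0049] -1.115 rot [-3.141e+00 -1.000e-03 -1.115e+00] width 0.0441 F [0.2 0.3 0.1]
tx -0.000 ty 0.010 tz 0.010 twist 0.001
```

View pics/c7.png

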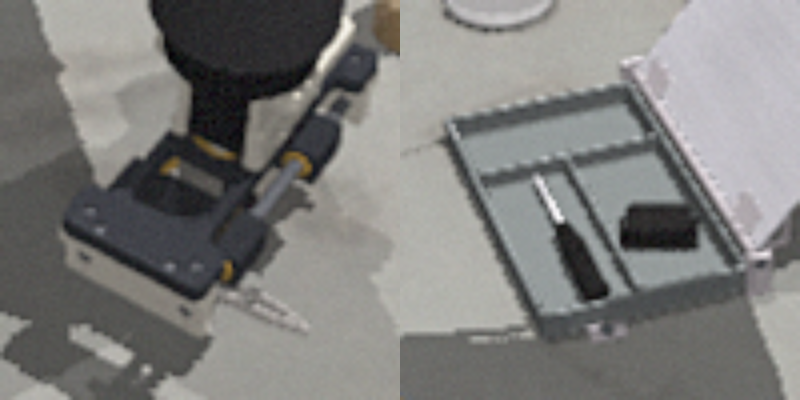

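The side view shows the screwdriver lying in the front compartment, crop (540,178)–(598,297), and the tweezers emerging between the fingers at (265,305). Next I'll close on the tweezers.

arm_command(commands=[{"tx":0,"ty":0.004,"tz":0.009,"twist":0},{"tx":0,"ty":0.004,"tz":0.009,"twist":0},{"tx":0,"ty":0.004,"tz":0.009,"twist":0},{"tx":0,"ty":0.004,"tz":0.009,"twist":0},{"tx":0,"ty":0.004,"tz":0.009,"twist":0},{"tx":0,"ty":0.004,"tz":0.009,"twist":0},{"tx":0,"ty":0.004,"tz":0.009,"twist":0},{"tx":0,"ty":0.004,"tz":0.009,"twist":0}], claw=0, grip_force=12)

```text
t: 12.25
eef_pos: [0.5003, -0.3405, 0.0019]
ee_rot: [3.142, -0.0, -1.116]
force: [0.5, -0.1, 0.2]
width: 0.0115
gripper_force: 12.0
```

arm_command(commands=[{"tx":0,"ty":0,"tz":0,"twist":0},{"tx":0,"ty":0,"tz":-0.03,"twist":0},{"tx":0,"ty":0,"tz":-0.08,"twist":0},{"tx":0,"ty":0,"tz":-0.15,"twist":0},{"tx":0,"ty":0,"tz":-0.22,"twist":0},{"tx":0,"ty":0,"tz":-0.3,"twist":0},{"tx":0,"ty":0,"tz":-0.38,"twist":0},{"tx":0,"ty":0,"tz":-0.38,"twist":0}])

```text
t: 12.92
eef_pos: [0.5026, -0.3415, 0.1017]
ee_rot: [-3.137, -0.005, -1.115]
force: [0.7, 0.2, 0.2]
width: 0.0115
gripper_force: 12.0
```

```bash
python3 - <<'E'
from h import *
np.set_printoptions(precision=4,suppress=True)
s=get_state();p=s["eef_pos"];z=p[2]+.0015
g=shot("side","s8")
for r in regions_of("tweezers_mid","side")[:2]:
    v,u=np.nonzero(r["region"]);P=np.array([onz("side",(x,y),z)[:2] for x,y in zip(u,v)])
    w,V=np.linalg.eigh(np.cov(P.T));t=(P-np.array(p[:2]))@V[:,1];print("tw",r["score"],r["rect"],P.mean(0),V[:,1],t.min(),t.max())
for r in spot_point("tweezers_mid","side")[:2]:print(r["score"],r["uv"],onz("side",r["uv"],z))
a,b=onz("side",(270,204.5),.012),onz("side",(284.5,234.2),.012)
m=(a+b)/2;y=-.123;R=np.array([[np.cos(y),-np.sin(y)],[np.sin(y),np.cos(y)]])
print("sd mid",m,np.linalg.norm(a-b),R.T@(m[:2]-[.4555,.057]),"tray spots")
print("tray")
for n,zz in(("tray",0),("screwdriver_place",.003),("tweezers_place",.003),("lid_hinge",.027),("lid_edge",.142)):
  for r in spot_point(n,"side")[:1]:print(n,r["score"],onz("side",r["uv"],zz))
E
python3 plan.py .49,-.12,.13,-.7 .502,.09,.1,-.123
```

```text
0.68 [377.0, 285.0] [ 0.5053 -0.3396  0.1032]
sd mid [0.4648 0.0536 0.012 ] 0.13443380227040463 [ 0.0096 -0.0022] tray spots
tray
tray 0.9 [0.4928 0.0911 0.    ]
screwdriver_place 0.92 [0.461  0.0594 0.003 ]
tweezers_place 0.8 [0.5038 0.176  0.003 ]
lid_hinge 0.66 [0.5753 0.0901 0.027 ]
lid_edge 0.74 [0.6662 0.0632 0.142 ]
t 13.32 [ 0.4998 -0.3403  0.096 ] -1.116 rot [ 3.141e+00  1.000e-03 -1.116e+00] width 0.0116 F [1.3 0.1 0.3]
tx -0.809 ty -0.352 tz -0.136 twist -0.132
tx -0.504 ty -0.673 tz 0.120 twist -0.184
```

arm_command(commands=[{"tx":-0.1,"ty":-0.045,"tz":-0.02,"twist":-0.017},{"tx":-0.2,"ty":-0.09,"tz":-0.04,"twist":-0.034},{"tx":-0.31,"ty":-0.135,"tz":-0.06,"twist":-0.051},{"tx":-0.42,"ty":-0.18,"tz":-0.08,"twist":-0.068},{"tx":-0.53,"ty":-0.23,"tz":-0.1,"twist":-0.085},{"tx":-0.64,"ty":-0.28,"tz":-0.12,"twist":-0.104},{"tx":-0.74,"ty":-0.32,"tz":-0.136,"twist":-0.12},{"tx":-0.81,"ty":-0.352,"tz":-0.136,"twist":-0.132}])

```text
t: 13.98
eef_pos: [0.4903, -0.118, 0.1313]
ee_rot: [-3.141, -0.0, -0.697]
force: [0.7, -0.2, -1.1]
width: 0.0114
gripper_force: 12.0
```

arm_command(commands=[{"tx":-0.06,"ty":-0.08,"tz":0,"twist":-0.025},{"tx":-0.13,"ty":-0.17,"tz":0,"twist":-0.05},{"tx":-0.2,"ty":-0.27,"tz":0.02,"twist":-0.075},{"tx":-0.28,"ty":-0.37,"tz":0.04,"twist":-0.1},{"tx":-0.36,"ty":-0.47,"tz":0.06,"twist":-0.125},{"tx":-0.43,"ty":-0.57,"tz":0.09,"twist":-0.15},{"tx":-0.48,"ty":-0.64,"tz":0.12,"twist":-0.175},{"tx":-0.504,"ty":-0.673,"tz":0.12,"twist":-0.184}])

```text
t: 14.65
eef_pos: [0.502, 0.092, 0.0993]
ee_rot: [3.141, 0.002, -0.117]
force: [-0.1, 0.5, -1.2]
width: 0.0113
gripper_force: 12.0
```

```bash
python3 plan.py .5025,.167,.06,-.123 .5025,.167,.008,-.123
```

```text
t 14.65 [0.502  0.092  0.0993] -0.117 rot [ 3.141e+00  2.000e-03 -1.170e-01] width 0.0113 F [-0.1  0.5 -1.2]
tx -0.033 ty -0.298 tz 0.157 twist 0.002
tx 0.000 ty -0.000 tz 0.208 twist -0.000
```

arm_command(commands=[{"tx":-0.01,"ty":-0.08,"tz":0.03,"twist":0},{"tx":-0.02,"ty":-0.17,"tz":0.07,"twist":0},{"tx":-0.03,"ty":-0.25,"tz":0.12,"twist":0.002},{"tx":-0.033,"ty":-0.298,"tz":0.157,"twist":0.002},{"tx":-0.033,"ty":-0.298,"tz":0.157,"twist":0.002},{"tx":-0.033,"ty":-0.298,"tz":0.157,"twist":0.002},{"tx":-0.033,"ty":-0.298,"tz":0.157,"twist":0.002},{"tx":-0.033,"ty":-0.298,"tz":0.157,"twist":0.002}])

```text
t: 15.32
eef_pos: [0.5037, 0.1642, 0.062]
ee_rot: [-3.141, -0.0, -0.13]
force: [-0.1, 0.7, 0.4]
width: 0.0114
gripper_force: 12.0
```

```bash
python3 plan.py .5025,.167,.008,-.123; python3 - <<'E'
from h import *
g=shot("side","s9")
cv2.imwrite("pics/c9.png",cv2.resize(g[130:260,220:370],None,fx=4,fy=4)[:,:,::-1])
print(proj("side",(.5025,.167,.003)))
E
```

```text
t 15.32 [0.5037 0.1642 0.062 ] -0.13 rot [-3.141 -0.    -0.13 ] width 0.0114 F [-0.1  0.7  0.4]
tx -0.006 ty -0.011 tz 0.216 twist -0.002
[272.09457383 195.64294487]
```

View pics/c9.png

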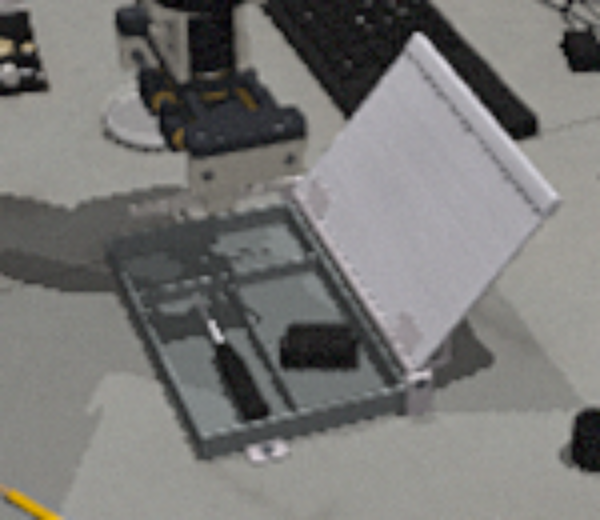

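The side view shows the tweezers held across, crop (135,205)–(300,185), above the end compartment centred at about (208,262). The screwdriver lies well in place, so I'll lower and release.

arm_command(commands=[{"tx":-0.006,"ty":-0.008,"tz":0.04,"twist":-0.002},{"tx":-0.006,"ty":-0.008,"tz":0.08,"twist":-0.002},{"tx":-0.006,"ty":-0.008,"tz":0.12,"twist":-0.002},{"tx":-0.006,"ty":-0.008,"tz":0.16,"twist":-0.002},{"tx":-0.006,"ty":-0.008,"tz":0.19,"twist":-0.002},{"tx":-0.006,"ty":-0.008,"tz":0.21,"twist":-0.002},{"tx":-0.006,"ty":-0.008,"tz":0.213,"twist":-0.002},{"tx":-0.006,"ty":-0.008,"tz":0.213,"twist":-0.002}])

```text
t: 16.03
eef_pos: [0.5021, 0.1669, 0.0078]
ee_rot: [3.141, 0.001, -0.123]
force: [-0.0, -0.2, -0.8]
width: 0.0116
gripper_force: 12.0
```

arm_command(commands=[{"tx":0,"ty":0,"tz":0,"twist":0},{"tx":0,"ty":0,"tz":0,"twist":0},{"tx":0,"ty":0,"tz":0,"twist":0},{"tx":0,"ty":0,"tz":0,"twist":0},{"tx":0,"ty":0,"tz":-0.04,"twist":0},{"tx":0,"ty":0,"tz":-0.12,"twist":0},{"tx":0,"ty":0,"tz":-0.24,"twist":0},{"tx":0,"ty":0,"tz":-0.36,"twist":0}], claw=0.2)

```text
t: 16.7
eef_pos: [0.5018, 0.1666, 0.0997]
ee_rot: [3.14, 0.001, -0.123]
force: [0.3, 1.0, -0.0]
width: 0.0177
gripper_force: 0.0
```

arm_command(commands=[{"tx":0,"ty":0.1,"tz":-0.1,"twist":0.04},{"tx":0,"ty":0.2,"tz":-0.2,"twist":0.08},{"tx":0,"ty":0.3,"tz":-0.3,"twist":0.12},{"tx":0,"ty":0.4,"tz":-0.4,"twist":0.16},{"tx":0,"ty":0.4,"tz":-0.5,"twist":0.2},{"tx":0,"ty":0.4,"tz":-0.55,"twist":0.24},{"tx":0,"ty":0.4,"tz":-0.55,"twist":0.28},{"tx":0,"ty":0.4,"tz":-0.55,"twist":0.3}], claw=1)

```text
t: 17.37
eef_pos: [0.4903, 0.0677, 0.2382]
ee_rot: [-3.138, 0.0, -1.073]
force: [-0.2, 0.3, -0.0]
width: 0.0657
gripper_force: 0.0
```

```bash
python3 plan.py; python3 - <<'E'
from h import *
g=shot("side","s10")
cv2.imwrite("pics/c10.png",cv2.resize(g[130:260,220:370],None,fx=4,fy=4)[:,:,::-1])
for n,zz in(("lid_hinge",.027),("lid_edge",.142),("tweezers_mid",.007)):
  for r in spot_point(n,"side")[:2]:print(n,r["score"],onz("side",r["uv"],zz))
E
```

```text
t 17.37 [0.4903 0.0677 0.2382] -1.073 rot [-3.138  0.    -1.073] width 0.0657 F [-0.2  0.3 -0. ]
lid_hinge 0.96 [0.56607134 0.08054424 0.027     ]
lid_hinge 0.62 [0.44383517 0.04093873 0.027     ]
lid_edge 0.81 [0.66871269 0.07191896 0.142     ]
tweezers_mid 0.47 [0.50229944 0.16275141 0.007     ]
```

View pics/c10.png

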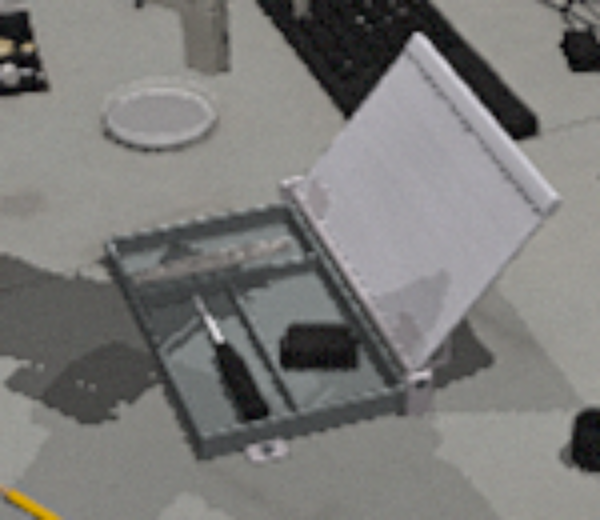

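Both tools lie flat in their compartments, tweezers at crop (135,270)–(290,245). Now the lid, whose edge runs (415,40)–(555,205).

```bash
python3 plan.py .649,.0665,.235,-1.694 .649,.0665,.12,-1.694
```

```text
t 17.57 [0.4898 0.0677 0.2363] -1.063 rot [-3.141  0.    -1.063] width 0.0815 F [ 0.5 -0.8  0. ]
tx 0.314 ty -0.554 tz 0.005 twist 0.201
tx -0.000 ty 0.000 tz 0.460 twist -0.000
```

arm_command(commands=[{"tx":0.1,"ty":-0.15,"tz":0,"twist":0.201},{"tx":0.2,"ty":-0.3,"tz":0,"twist":0.201},{"tx":0.3,"ty":-0.45,"tz":0,"twist":0.201},{"tx":0.314,"ty":-0.554,"tz":0.005,"twist":0.201},{"tx":0.314,"ty":-0.554,"tz":0.005,"twist":0.201},{"tx":0.314,"ty":-0.554,"tz":0.005,"twist":0.201},{"tx":0.314,"ty":-0.554,"tz":0.005,"twist":0.201},{"tx":0.314,"ty":-0.554,"tz":0.005,"twist":0.201}])

```text
t: 18.23
eef_pos: [0.6486, 0.0661, 0.2348]
ee_rot: [3.141, -0.0, -1.692]
force: [-1.0, -0.4, 0.5]
width: 0.0878
gripper_force: 0.0
```

arm_command(commands=[{"tx":0,"ty":0,"tz":0.06,"twist":0},{"tx":0,"ty":0,"tz":0.13,"twist":0},{"tx":0,"ty":0,"tz":0.2,"twist":0},{"tx":0,"ty":0,"tz":0.27,"twist":0},{"tx":0,"ty":0,"tz":0.34,"twist":0},{"tx":0,"ty":0,"tz":0.4,"twist":0},{"tx":0,"ty":0,"tz":0.45,"twist":0},{"tx":0,"ty":0,"tz":0.46,"twist":0}])

```text
t: 18.9
eef_pos: [0.6473, 0.066, 0.1184]
ee_rot: [3.14, -0.001, -1.693]
force: [0.1, -0.0, 0.4]
width: 0.0882
gripper_force: 0.0
```

```bash
python3 plan.py .577,.0755,.145,-1.694; python3 - <<'E'
from h import *
g=shot("side","s11")
cv2.imwrite("pics/c11.png",cv2.resize(g[100:240,240:400],None,fx=4,fy=4)[:,:,::-1])
E
```

```text
t 18.9 [0.6473 0.066  0.1184] -1.693 rot [ 3.140e+00 -1.000e-03 -1.693e+00] width 0.0882 F [ 0.1 -0.   0.4]
tx -0.003 ty 0.284 tz -0.107 twist 0.000
```

View pics/c11.png

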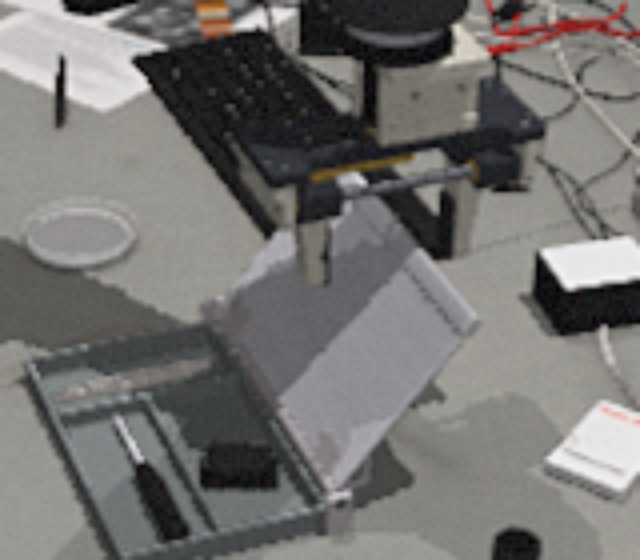

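The fingers straddle the rail: near finger at (315,250), far finger at (440,225) behind the edge. Now I'll push slowly.

arm_command(commands=[{"tx":0,"ty":0.02,"tz":0,"twist":0},{"tx":0,"ty":0.04,"tz":0,"twist":0},{"tx":0,"ty":0.06,"tz":0,"twist":0},{"tx":0,"ty":0.08,"tz":-0.01,"twist":0},{"tx":0,"ty":0.095,"tz":-0.02,"twist":0},{"tx":0,"ty":0.11,"tz":-0.03,"twist":0},{"tx":0,"ty":0.125,"tz":-0.04,"twist":0},{"tx":0,"ty":0.14,"tz":-0.05,"twist":0}])

```text
t: 19.62
eef_pos: [0.6152, 0.0707, 0.1332]
ee_rot: [-3.139, 0.001, -1.697]
force: [3.0, -1.3, 2.3]
width: 0.0877
gripper_force: 1.4
```

arm_command(commands=[{"tx":0,"ty":0.018,"tz":-0.007,"twist":0},{"tx":0,"ty":0.036,"tz":-0.014,"twist":0},{"tx":0,"ty":0.054,"tz":-0.021,"twist":0},{"tx":0,"ty":0.072,"tz":-0.028,"twist":0},{"tx":0,"ty":0.09,"tz":-0.035,"twist":0},{"tx":0,"ty":0.108,"tz":-0.042,"twist":0},{"tx":0,"ty":0.126,"tz":-0.049,"twist":0},{"tx":0,"ty":0.142,"tz":-0.055,"twist":0}])

```text
t: 20.28
eef_pos: [0.5785, 0.075, 0.1458]
ee_rot: [3.141, -0.0, -1.697]
force: [0.5, 0.6, 1.1]
width: 0.088
gripper_force: 0.4
```

```bash
python3 plan.py .565,.077,.152,-1.694; python3 - <<'E'
from h import *
g=shot("side","s12")
for r in spot_point("lid_edge","side")[:2]:print(r["score"],r["uv"])
for s in(.6,.5,.45,.4,.35,.3,.2):
  print(s,proj("side",(.565+.15*np.sin(s)*.992,.077-.15*np.sin(s)*.123,.027+.15*np.cos(s))))
for r in regions_of("tray_lid","side")[:1]:print(r["rect"])
E
```

```text
t 20.28 [0.5785 0.075  0.1458] -1.697 rot [ 3.141 -0.    -1.697] width 0.088 F [0.5 0.6 1.1]
tx -0.001 ty 0.055 tz -0.025 twist -0.001
0.25 [272.7, 196.1]
0.6 [335.61004949 155.35707749]
0.5 [331.33087494 153.69639342]
0.45 [329.06755997 153.03554932]
0.4 [326.72918516 152.49179582]
0.35 [324.3217603  152.06779709]
0.3 [321.85163117 151.76586701]
0.2 [316.75021779 151.53559319]
[291.4, 137.8, 347.3, 223.6]
```

arm_command(commands=[{"tx":0,"ty":0,"tz":-0.005,"twist":0},{"tx":0,"ty":0,"tz":-0.01,"twist":0},{"tx":0,"ty":0,"tz":-0.015,"twist":0},{"tx":0,"ty":0,"tz":-0.02,"twist":0},{"tx":0,"ty":0,"tz":-0.02,"twist":0},{"tx":0,"ty":0,"tz":-0.02,"twist":0},{"tx":0,"ty":0,"tz":-0.02,"twist":0},{"tx":0,"ty":0,"tz":-0.02,"twist":0}], claw=0.41, grip_force=12)

```text
t: 21.1
eef_pos: [0.5793, 0.075, 0.1508]
ee_rot: [-3.142, -0.0, -1.697]
force: [0.2, 0.1, -0.4]
width: 0.0401
gripper_force: 0.2
```

```bash
python3 plan.py .565,.077,.152,-1.694; python3 - <<'E'
from h import *
g=shot("side","s13")
cv2.imwrite("pics/c13.png",cv2.resize(g[100:240,240:400],None,fx=4,fy=4)[:,:,::-1])
E
```

```text
t 21.1 [0.5793 0.075  0.1508] -1.697 rot [-3.142 -0.    -1.697] width 0.0401 F [ 0.2  0.1 -0.4]
tx -0.001 ty 0.058 tz -0.005 twist -0.001
```

View pics/c13.png

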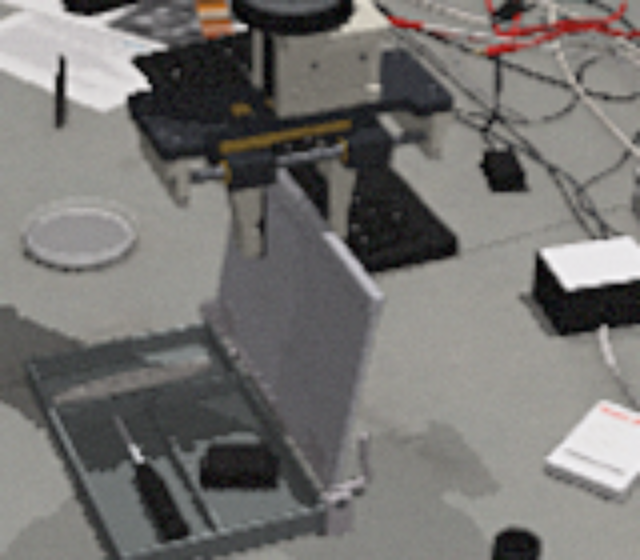

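The lid is nearly upright with its rail between the fingers, at (245,230) and (340,200). I'll narrow the fingers and shift to the upright position.

arm_command(commands=[{"tx":0,"ty":0,"tz":0,"twist":0},{"tx":0,"ty":0,"tz":0,"twist":0},{"tx":0,"ty":0.01,"tz":0,"twist":0},{"tx":0,"ty":0.02,"tz":0,"twist":0},{"tx":0,"ty":0.03,"tz":0,"twist":0},{"tx":0,"ty":0.04,"tz":0,"twist":0},{"tx":0,"ty":0.047,"tz":0,"twist":0},{"tx":0,"ty":0.053,"tz":0,"twist":0}], claw=0.23)

```text
t: 21.82
eef_pos: [0.5658, 0.0768, 0.1509]
ee_rot: [-3.142, 0.0, -1.697]
force: [-0.1, -0.5, 0.3]
width: 0.0202
gripper_force: 0.0
```

arm_command(commands=[{"tx":0,"ty":0,"tz":0,"twist":0},{"tx":0,"ty":0,"tz":0,"twist":0},{"tx":0,"ty":0,"tz":0,"twist":0},{"tx":0,"ty":0,"tz":0,"twist":0},{"tx":0,"ty":0,"tz":0,"twist":0},{"tx":0,"ty":0,"tz":0,"twist":0},{"tx":0,"ty":0,"tz":0,"twist":0},{"tx":0,"ty":0,"tz":0,"twist":0}], claw=0, grip_force=12)

```text
t: 22.48
eef_pos: [0.5663, 0.0767, 0.1509]
ee_rot: [-3.141, 0.0, -1.697]
force: [1.0, -0.1, 0.1]
width: 0.0099
gripper_force: 12.0
```

```bash
python3 plan.py .565,.077,.152,-1.694; python3 - <<'E'
from h import *
s=get_state();print(s["moment"],s["gripper_force"])
g=shot("side","s14")
o=np.zeros((560,640,3),np.uint8);o=cv2.resize(g[100:240,240:400],None,fx=4,fy=4)
cv2.imwrite("pics/c14.png",o[:,:,::-1])
# lid's near (-y) end: hinge/edge predicted for angles
u=np.array([.992,-.123,0]);v=np.array([.123,.992,0]);H=np.array([.565,.077,.027])
for th in(-.1,0,.1):
  for e in(-.114,.114):
    q=proj("side",H+v*e+.15*(np.sin(th)*u+np.cos(th)*np.array([0,0,1])));print(th,e,(q-[240,100])*4)
for e in(-.114,.114):print("hinge",(proj("side",H+v*e)-[240,100])*4)
E
```

```text
t 22.48 [0.5663 0.0767 0.1509] -1.697 rot [-3.141  0.    -1.697] width 0.0099 F [ 1.  -0.1  0.1]
tx -0.000 ty 0.005 tz -0.004 twist -0.001
[-0.02521043 -0.45826108 -0.00174838] 12.0000059902668
-0.1 -0.114 [309.19404135 307.1826177 ]
-0.1 0.114 [184.85509447 135.72007106]
0 -0.114 [332.20890152 301.2895348 ]
0 0.114 [205.32378441 131.1334631 ]
0.1 -0.114 [354.97898692 297.51046046]
0.1 0.114 [225.68089032 128.49461198]
hinge [326.77950221 494.28964741]
hinge [208.45582667 311.5721248 ]
```

View pics/c14.png

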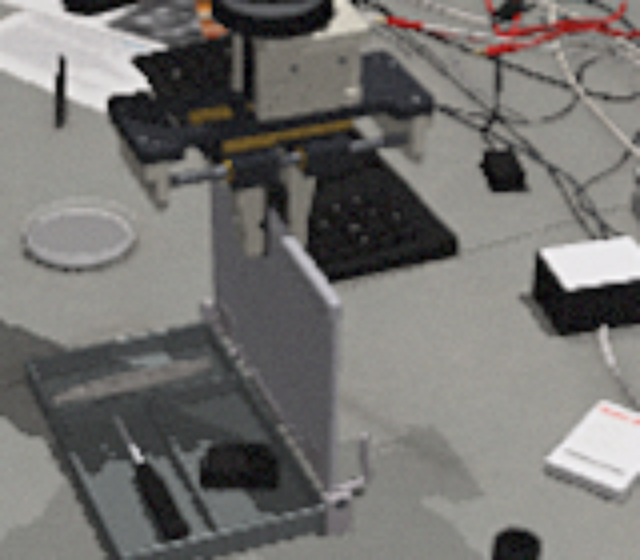

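The lid stands upright in the fingers: its near end runs (335,303)–(331,488), against (332,301) predicted for angle 0. The grip is 12 N at 9.9 mm, flush on the rail. Both tools are in place, so I'm handing in.

```bash
python3 -c "
from station import *
print(job_done())"
```

```text
the job is handed in; nothing more can be done
None
```

The job is handed in: in the last picture the screwdriver and tweezers lie flat in their compartments and the lid stands upright, held in the fingers at 12 N; I never touched the bottle or lens tube, and the hand-in call returned no verdict.

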